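Pin the shift lever of a clock movement with a drift, then fit its bolt

TASK

Under the brass plate of the clock movement the hidden lever has snapped to one side, so its holes do not line up with the plate's. Take the red-handled drift pin, feel through the plate's large hole for the lever's hole, ease the lever across until the drift goes fully home with its collar on the plate, and then put the steel bolt fully home in the small hole; leave both in. Be gentle (never lean hard on the movement) and leave the other things on the bench where they are.

Things in the scene. Friction and masses are not known exactly. Their poses are not given: they have to be found in the camera images.
- drift_grip (a point): Drift pin (about 220 g), standing centred in the wooden block. This point: centre of its red square handle, 24 x 24 mm, 44 mm tall; z up the pin, x and y square to the handle's faces. Under the handle a steel collar 32 mm across, 4 mm thick, its underside 26 mm below this point: it comes to rest on the plate (now on the block). Tip 64 mm below this point.
- bolt_grip (a point): Loose steel bolt (80 g) without a thread, upright in the blue block. This point is the centre of its round knurled head, 18 mm across, 42 mm tall; z up. At its lower end (21 mm below this point) a flange 24 mm across, 3 mm thick, its underside 24 mm below this point; then a plain shank 10 mm across and 26 mm long, its last 4 mm narrowing to 6 mm.
- drift_hole (a point): Centre of the mouth of the plate's larger hole, 24 mm across, through the 8 mm plate. Axes are the stand's, whose centre lies 55 mm to -y. The lever beneath has a 10 mm hole for the drift, which starts 10 mm to the +x or -x side of this point (not measured, differs from run to run). At the centre or on the wrong side the drift's tip meets solid lever 11 mm below this point.
- bolt_hole (a point): Centre of the mouth of the plate's smaller hole, 11 mm across, 105 mm from the drift hole along -y, 50 mm to -y of the stand's centre; same axes. The lever's hole beneath it is 12.5 mm across and lies in line only while the drift is home; otherwise the bolt's foot meets solid lever 11 mm down.
- drift_block: Fixed dark wooden block, 75 x 75 mm, 44 mm tall, that holds the drift; origin at the centre of its underside.
- bolt_block: Fixed blue plastic block, 70 mm (x) by 140 mm (y), 34 mm tall, that holds the steel bolt 35 mm to its +y and the black spare bolt 35 mm to its -y; origin at the centre of its underside.
- spare: Loose black spare bolt, 14 mm shank, low head 22 mm across, in the blue block; belongs to another job, leave alone. Origin at its foot, 30 mm below the block's top.
- loupe: Black eye loupe, 38 mm across, 40 mm tall, standing; origin under its centre. Leave alone.
- watch: Brass watch head, 42 mm across, 9 mm thick; origin under its centre. Leave alone.
- gear: Brass clock wheel, 60 mm across with an upright arbor 20 mm tall; origin under its centre. Leave alone.
- screwdriver: Screwdriver lying at the far side of the bench; origin underneath it. Leave alone.
- tweezers: Steel tweezers, 120 mm long, lying flat; origin underneath. Leave alone.
- drift: The same drift pin; origin at its tip, z up. Below the collar 38 mm of steel: shank 21 mm across for the first 5 mm, a cone narrowing to 12 mm across at 10 mm, a pilot 9 mm across from 10 to 15 mm, narrowing to 6 mm across at 21 mm, then a slim nose tapering to a blunt tip, 4 mm across, at 38 mm.
- bolt: The same bolt; origin at its foot, 50 mm below the head's centre.
- stand: Clock movement, fixed: grey base 150 (x) by 190 mm (y); brass plate 130 by 170 mm, upper face 70 mm up; origin under the centre. A hidden steel lever, 9 mm thick, upper face 11 mm below the plate's, turns about the screw (head 6 mm high) at the plate's centre. An over-centre weight holds it at one of two stops: about 3 N at the drift hole there, 0 when the holes are in line. Free space below it.
There are look-alikes about, which are no part of the job. Leave any green, purple or turquoise look-alike of the drift alone.

How it is judged:
On the way:
1. the drift is fully home in the large hole, before the bolt (horizontal distance between drift_grip and drift_hole below 0.003 m and z of drift_grip in the frame of drift_hole between 0.022 and 0.0285 m and angle between drift_grip's own z axis and vertical below 0.08 rad), for 0.2 s.
At the end, for the whole second after the job is handed in: The drift's collar is down on the plate (within 2.5 mm) in the large hole and the bolt's flange is down on the plate (within 2.5 mm) in the small hole, both upright (within 0.08 rad), centred within 3 mm, at rest (all of step 1 and horizontal distance between bolt_grip and bolt_hole below 0.003 m and z of bolt_grip in the frame of bolt_hole between 0.02 and 0.0265 m and angle between bolt_grip's own z axis and vertical below 0.08 rad and linear speed of each of drift, bolt below 0.01 m/s); the robot touches nothing.
It fails at once if the drift presses the movement with more than 45 N (contact force between drift and stand above 45 N).
It fails at once if the bolt presses the movement with more than 45 N (contact force between bolt and stand above 45 N).
It fails at once if a gripper finger or the arm presses the movement with more than 10 N (contact force between any of the arm, the fingers and stand above 10 N).
It fails at once if one of the other loose things (spare bolt, loupe, watch, gear, screwdriver, tweezers) is moved by more than 30 mm (distance of any of spare, loupe, watch, gear, screwdriver, tweezers from where it was at the start of the episode above 0.03 m).
It also fails if it takes over 64 s, if anything falls off the work surface, if the arm or the gripper's body presses on something with over 40 N, if the wrist force passes 120 N, or if a joint passes its speed limit or range.

ROBOT

A 6-joint arm with a two-finger parallel gripper is mounted at the origin on the work surface. World frame = base frame: x ahead of the robot, y to its left, z up, the work surface at z = 0. Lengths are in m, angles in rad, forces in N, time in s.
With the tool pointing down it reaches from about 0.4 to 0.825 m from the base axis. Payload 7 kg.
Tool frame: the origin (TCP) lies between the finger pads; the fingertips stand 8 mm ahead of it and the grasp point (between the pads) lies 11 mm behind it (ctrl.finger_overhang is the distance from the TCP to the fingertips, in m); z points along the fingers, y is the direction in which the jaws open and shut (so a half turn about z gives the same grasp; the last joint's range is limited). The gripper opens to 85 mm and grips with 20 to 120 N. Pads are 22 mm wide; open, the fingers measure 114 mm over their backs; the gripper's body (76 mm by 85 mm) begins 54 mm behind the grasp point. The pads swing forward as they close: fully open they stand 13 mm farther back than shut.
Start: joints at [1.621, 0.359, 0.012, 0, -1.224, -0.288], TCP at [0.159, 0.656, 0.239] pointing down, gripper open.
Joint ranges: [-3.07, 3.07], [-1.43, 2.12], [-1.02, 1.25], [-3.03, 1.67], [-3.05, -0], [-3.03, 3.03]. Speed limits (rad/s): [2.39, 2.39, 3.01, 3.14, 3.14, 3.14].

INTERFACE

Orientations are given as a 3x3 rotation matrix whose columns are the frame's x, y, z axes.
In Python, from workcell import ctrl gives the robot as it stands. Calls block until the motion is done:
- ctrl.reach(position, orientation): joint-space move of the TCP to a pose.
- ctrl.move_straight(position, speed=0.15, orientation=None, threshold=None): straight line of the TCP; orientation=None keeps the orientation; speed is the mean speed in m/s. With threshold (N) it stops when the force on the tool has changed by that much, and returns True; else False.
- ctrl.move_joints(angles): joint-space move.
- ctrl.open() and ctrl.clamp(force=None): open the fingers fully, or close them until they stop; force is the grip in N (None keeps the last).
- ctrl.pause(seconds).
- ctrl.solve_ik(position, orientation): joint angles nearest the present ones, or None.
- ctrl.state(): the state.
- ctrl.grab_frame(name): name is "scene" or "top" or "wrist"; returns a dict with "pixels" (480x640x3 uint8, red, green, blue), "mtx" (3x3 intrinsics, pixels), "rvec" (rotation vector, rad) and "tvec" (3), from world to camera coordinates, as OpenCV has them; the wrist camera has in their place "T_tool_cam" (4x4, takes a point from camera to tool coordinates, whose origin is the TCP and whose axes are the flange's). Camera axes: x right, y down, z forward; pixel columns grow to the right and rows downward; lengths in m; the calibration is good to about 2 mm. The wrist camera is an equidistant fisheye: a pixel r from the principal point sees the ray r / f radians off the axis. A picture is of the moment at which its call begins: read the wrist's pose just before it. There is no depth.
A pose or a line that the arm cannot do raises ctrl.Unreachable and nothing moves.
- ctrl.finish_job(): hands the job in, once; it reports no verdict.
The state is a dict: "clock": time; "joint_pos": joint angles; "qvel": joint speeds; "joint_efforts": joint torques, N m; "tool_pos": TCP position; "eef_rot": TCP orientation; "contact_force": force on the tool from outside, world axes, zero at the start; "moment": the same for the moment, N m; "grip_width": finger opening in m.
Only numpy, scipy, OpenCV 4.12 (cv2) and the standard library are available. Lean on these libraries where they do the work, as an engineer would, in place of code of your own. Each camera call takes 0.05 s, during which the arm holds its last target.

## Working session

There is one attempt and no reset: what is moved stays moved. The work goes in short steps, each a Python script; the robot and the scene stay as the last script left them, time stands still between calls to the robot, and variables do not carry over. Pictures are saved under pics/ and viewed, and the job is handed in when it is done.

```bash
ls; mkdir -p pics
python3 - <<'E'
from workcell import ctrl
import cv2
s=ctrl.state();print(s['clock'],s['tool_pos'],s['grip_width'],s['contact_force']);print(s['eef_rot'],ctrl.finger_overhang)
for n in("scene","top","wrist"):
    f=ctrl.grab_frame(n);cv2.imwrite(f"pics/{n}0.png",f["pixels"][:,:,::-1]);print(n,{k:v for k,v in f.items() if k!="pixels"})
import pickle
E
```

```text
pics
0.0 [0.15892933 0.65556213 0.23839185] 0.08540697701548976 [ 0.26453813 -0.69093091  0.79874656]
[[ 9.71828204e-01 -2.35690228e-01 -2.42628882e-04]
 [-2.35690313e-01 -9.71826932e-01 -1.57826480e-03]
 [ 1.36188308e-04  1.59098753e-03 -9.99998725e-01]] 0.008
scene {'mtx': array([[502.04813077,   0.        , 313.36460733],
       [  0.        , 502.04813077, 239.99448614],
       [  0.        ,   0.        ,   1.        ]]), 'rvec': array([ 2.01227173,  1.47234046, -0.53715897]), 'tvec': array([-0.16010303, -0.35435184,  1.7913758 ])}
top {'mtx': array([[529.10912265,   0.        , 329.93740111],
       [  0.        , 529.10912265, 238.80259051],
       [  0.        ,   0.        ,   1.        ]]), 'rvec': array([ 2.1633673 , -2.15001835,  0.14980229]), 'tvec': array([-0.01724072,  0.55177834,  1.19354634])}
wrist {'mtx': array([[371.64829954,   0.        , 322.75991272],
       [  0.        , 371.64829954, 235.29655423],
       [  0.        ,   0.        ,   1.        ]]), 'T_tool_cam': array([[ 3.74535691e-04, -9.49426042e-01, -3.13990527e-01,
         8.11672661e-02],
       [ 9.99999924e-01,  3.21602688e-04,  2.20381475e-04,
        -1.08718132e-03],
       [-1.08255714e-04, -3.13990585e-01,  9.49426090e-01,
        -1.34583350e-01],
       [ 0.00000000e+00,  0.00000000e+00,  0.00000000e+00,
         1.00000000e+00]])}
```

View pics/scene0.png

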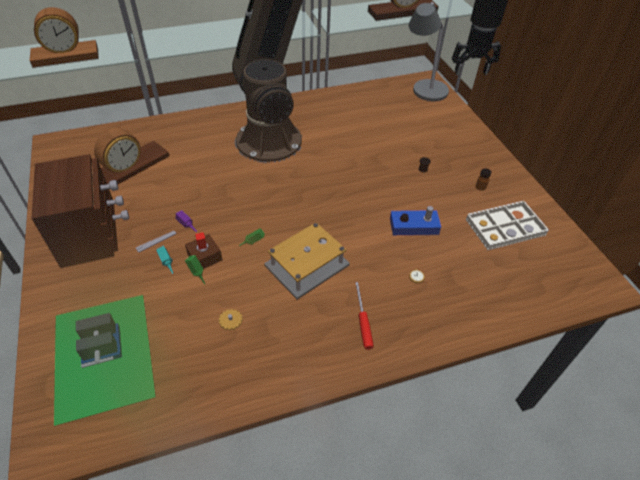

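View pics/top0.png

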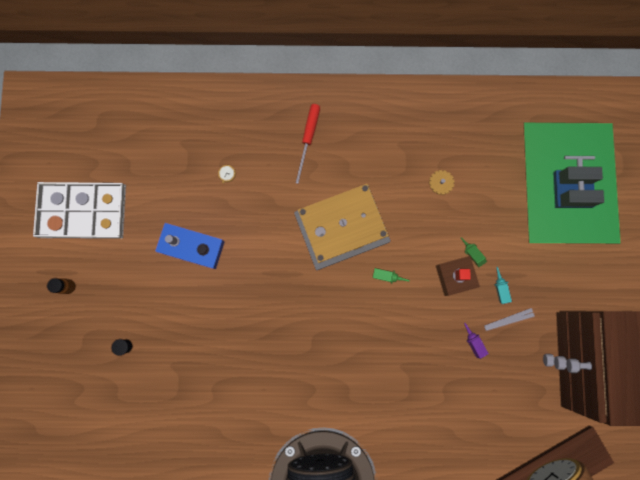

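View pics/wrist0.png

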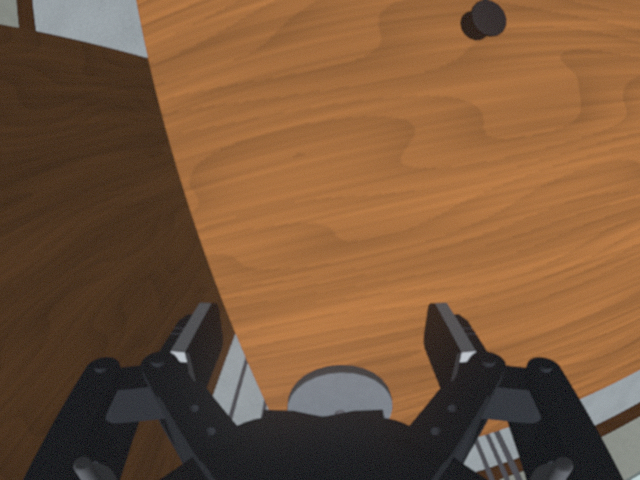

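```bash
cat > h.py <<'E'
import numpy as np, cv2
from workcell import ctrl
def ray(f,px,pose=None):
    K=f["mtx"]
    if "rvec" in f:
        d=np.array([(px[0]-K[0,2])/K[0,0],(px[1]-K[1,2])/K[1,1],1.0])
        R=cv2.Rodrigues(f["rvec"])[0]; return -R.T@f["tvec"], R.T@(d/np.linalg.norm(d))
    v=np.array([px[0]-K[0,2],px[1]-K[1,2]]);r=np.hypot(*v);th=r/K[0,0]
    d=np.array([*(v/max(r,1e-9)*np.sin(th)),np.cos(th)])
    p,R=pose;T=f["T_tool_cam"]
    return p+R@T[:3,3], R@T[:3,:3]@d
def at(f,px,z,pose=None):
    o,d=ray(f,px,pose);return o+d*(z-o[2])/d[2]
def proj(f,X,pose=None):
    X=np.asarray(X,float);K=f["mtx"]
    if "rvec" in f:
        return cv2.projectPoints(X.reshape(1,3),f["rvec"],f["tvec"],K,None)[0].ravel()
    p,R=pose;T=f["T_tool_cam"]
    c=T[:3,:3].T@(R.T@(X-p)-T[:3,3]);th=np.arctan2(np.hypot(c[0],c[1]),c[2]);v=c[:2]/np.hypot(c[0],c[1])
    return v*th*K[0,0]+K[:2,2]
def grab(n,save=None):
    s=ctrl.state();f=ctrl.grab_frame(n);pose=(np.array(s["tool_pos"]),np.array(s["eef_rot"]))
    if save: cv2.imwrite(f"pics/{save}.png",f["pixels"][:,:,::-1])
    import pickle;pickle.dump((f,pose),open(f"{save or n}.pkl","wb"))
    return f,pose
def crop(f,x,y,w,h,k,save):
    c=f["pixels"][int(y):int(y+h),int(x):int(x+w),::-1];cv2.imwrite(f"pics/{save}.png",cv2.resize(c,None,fx=k,fy=k,interpolation=cv2.INTER_CUBIC))
def down(a):  # tool x axis at heading a, z down
    c,s=np.cos(a),np.sin(a);return np.array([[c,s,0],[s,-c,0],[0,0,-1.0]])
E
python3 - <<'E'
from h import *
f,_=grab("top");g,_=grab("scene")
print(proj(f,[0,0,0]),proj(f,[.159,.656,.23]),proj(g,[0,0,0]),proj(g,[.159,.656,.23]))
for n,p,z in [("stand c",(342,223),.073),("bigh",(320,231),.07),("small",(364,214),.07),("drift top",(464,273),.09),("block",(458,276),.044),("bolt",(171,240),.07),("spare",(203,249),.04),("loupe",(121,347),.04),("lp2",(57,286),.04),("watch",(227,173),.009),("gear",(442,182),.0),("purple",(478,345),.012),("turq",(503,290),.01),("green",(475,252),.01),("green2",(384,275),.01)]:
    print(n,at(f,p,z).round(4), np.hypot(*at(f,p,z)[:2]).round(3))
crop(f,290,170,110,105,7,"c_stand");crop(f,420,225,110,85,7,"c_drift");crop(f,145,215,90,60,8,"c_bolt")
E
```

```text
[322.29444406 483.41056593] [-31.3841728  432.59094166] [268.49438578 140.68440455] [469.49673488  77.6619989 ]
stand c [ 0.5833 -0.0407  0.073 ] 0.585
bigh [0.5651 0.009  0.07  ] 0.565
small [ 0.6049 -0.0908  0.07  ] 0.612
drift top [ 0.4706 -0.3099  0.09  ] 0.563
block [ 0.4668 -0.3079  0.044 ] 0.559
bolt [0.5423 0.3447 0.07  ] 0.643
spare [0.5257 0.279  0.04  ] 0.595
loupe [0.3027 0.4549 0.04  ] 0.546
lp2 [0.4386 0.6084 0.04  ] 0.75
watch [0.714  0.2353 0.009 ] 0.752
gear [ 0.6979 -0.2859  0.    ] 0.754
purple [ 0.3095 -0.3581  0.012 ] 0.473
turq [ 0.4367 -0.4215  0.01  ] 0.607
green [ 0.5261 -0.3583  0.01  ] 0.637
green2 [ 0.4702 -0.1418  0.01  ] 0.491
```

View pics/c_stand.png

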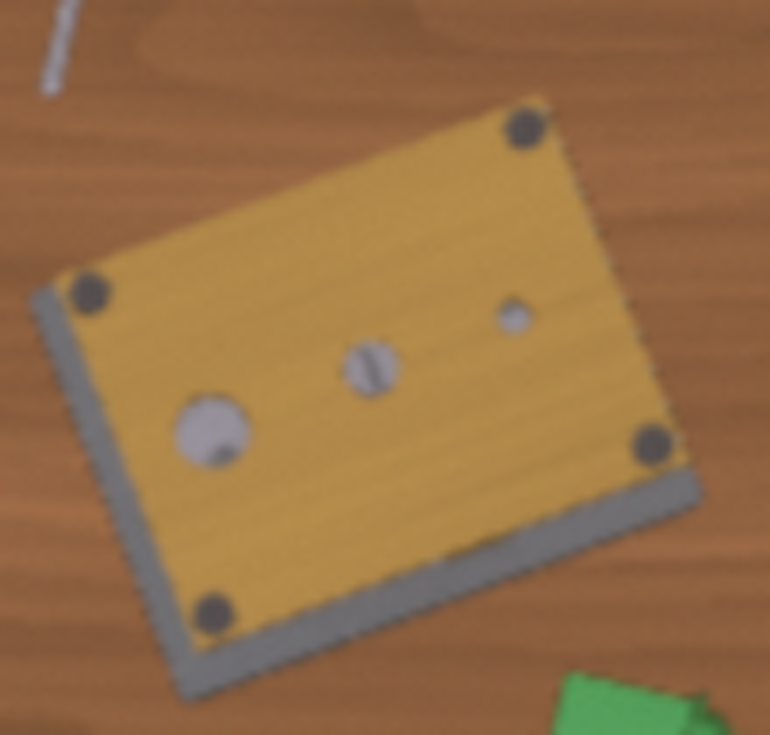

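View pics/c_drift.png

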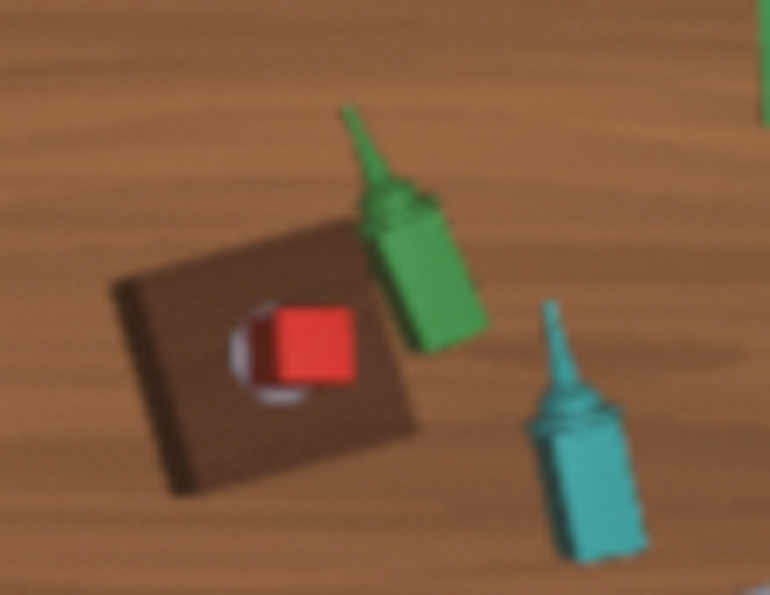

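View pics/c_bolt.png

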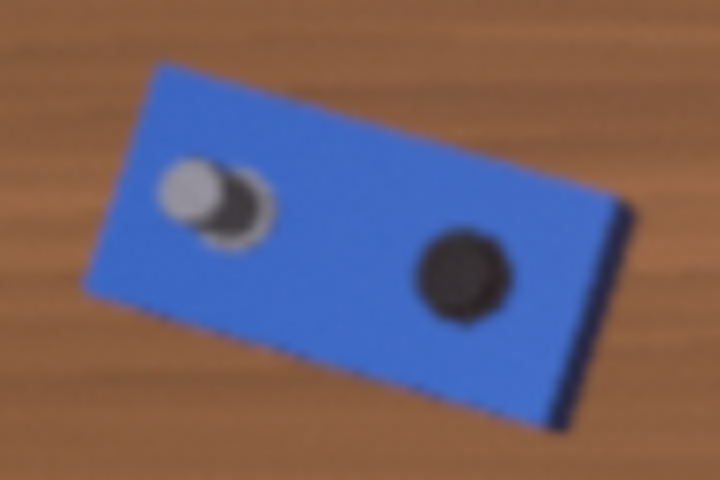

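The only red-handled drift is upright in the dark block at top px (464,273). The look-alikes are purple (478,345), turquoise (503,290) and two green ones (475,252) and (384,275), all lying down. The steel bolt is at (171,240). In the large hole (320,231) a dark patch shows on the stand's -x side. I'll measure each from above with the wrist camera.

Run:
```python
from h import *
R=down(0)
for n,p in [("wb",(.535,.337,.19)),("ws",(.583,-.04,.24)),("wd",(.467,-.31,.21))]:
    ctrl.reach(np.array(p),R); grab("wrist",n); s=ctrl.state();print(n,s["clock"],s["tool_pos"],s["joint_pos"])
```

```text
wb 2.1 [0.53463735 0.33792682 0.19013939] [ 8.71753764e-01  3.23432169e-01 -1.55796364e-01 -2.49908724e-05
 -1.09122725e+00  7.00098774e-01]
ws 3.575 [ 0.58316982 -0.03890991  0.23971104] [ 2.67654362e-01  2.10791889e-01 -1.92759080e-01 -1.32648201e-04
 -1.16754809e+00  1.30445519e+00]
wd 4.7583 [ 0.4679508  -0.3091397   0.21020021] [-2.34793272e-01  1.93086407e-01 -2.86027245e-01 -2.25757065e-05
 -1.09115856e+00  1.80693333e+00]
```

View pics/wb.png

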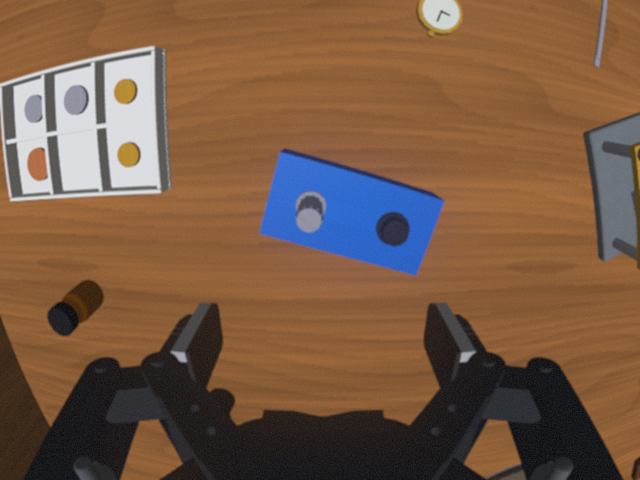

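View pics/ws.png

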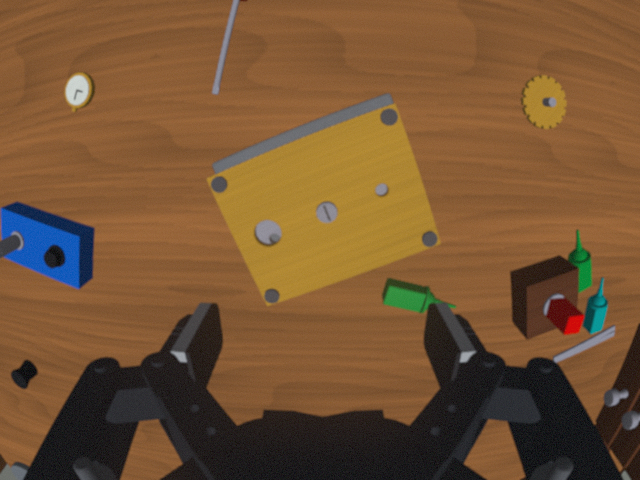

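View pics/wd.png

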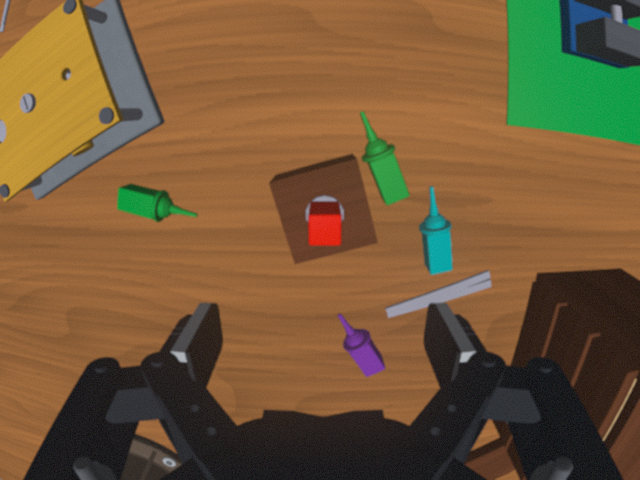

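The views show the bolt head at (309,220) in wb, and the large hole at (267,233), screw at (327,212) and small hole at (381,189) in ws. The red drift is at (325,225) in wd. Next, enlarged crops.

Run:
```python
from h import *
import pickle
L=lambda n:pickle.load(open(n+".pkl","rb"))[0]
crop(L("ws"),240,165,170,100,4.7,"z_s");crop(L("wd"),260,150,140,120,5,"z_d");crop(L("wb"),255,145,200,140,4,"z_b")
```

```text
(no output)
```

View pics/z_s.png

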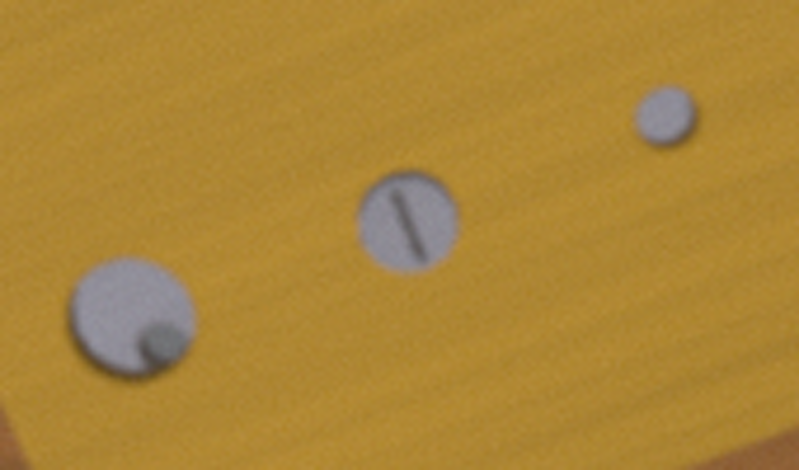

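View pics/z_d.png

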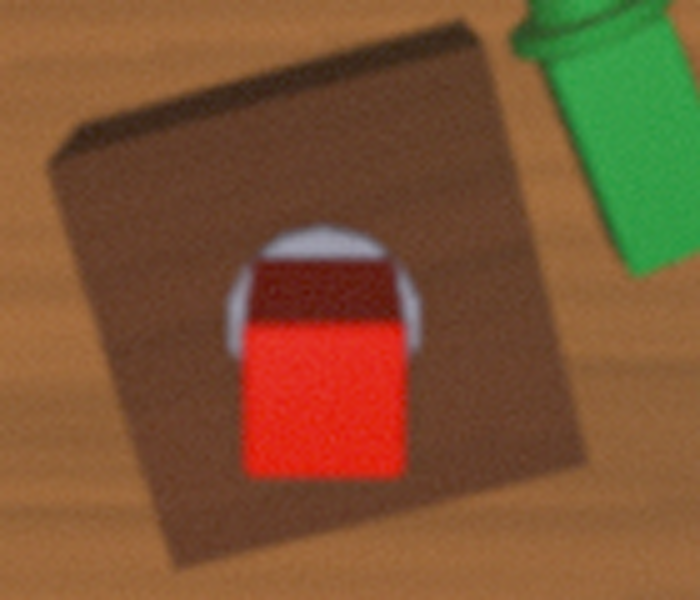

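View pics/z_b.png

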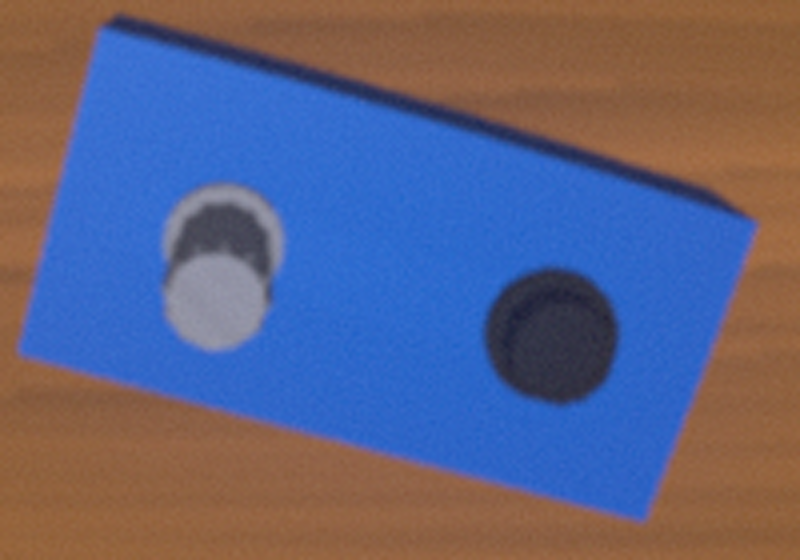

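Run:
```python
from h import *
import pickle
L=lambda n:pickle.load(open(n+".pkl","rb"))
def P(n,c,k,o,z):
    f,po=L(n);px=np.array(c)/k+np.array(o);return at(f,px,z,po)[:2]
s=lambda c,z:P("ws",c,4.7,(240,165),z)
A=s((132,317),.07);B=s((409,221),.076);C=s((666,116),.07)
print("wrist big",A,"screw",B,"small",C,"mid",A+(C-A)*55/105,"dist",np.linalg.norm(C-A))
d=(A-C);print("yaw y->",np.arctan2(-d[0],d[1]))
print("drift top",P("wd",(325,400),5,(260,150),.092),"collar",P("wd",(324,322),5,(260,150),.048))
print("bolt top",P("wb",(216,302),4,(255,145),.079),"flange",P("wb",(224,243),4,(255,145),.037))
f,_=L("top");t=lambda c,k,o,z:at(f,np.array(c)/k+np.array(o),z)[:2]
A=t((212,431),7,(290,170),.07);B=t((371,368),7,(290,170),.076);C=t((515,317),7,(290,170),.07)
print("top big",A,B,C,np.linalg.norm(C-A),"yaw",np.arctan2(-(A-C)[0],(A-C)[1]))
print("top drift top",t((315,346),7,(420,225),.092),"bolt top",t((191,190),8,(145,215),.079),"flange",t((232,208),8,(145,215),.037))
```

```text
wrist big [0.56639891 0.00913396] screw [ 0.58618003 -0.04176422] small [ 0.60426205 -0.08770937] mid [ 0.58623199 -0.0415935 ] dist 0.10398196195456023
yaw y-> 0.3727004152178941
drift top [ 0.46964615 -0.31012241] collar [ 0.46932901 -0.31022378]
bolt top [0.54559399 0.34822357] flange [0.5457756  0.34812765]
top big [0.56379789 0.00835241] [ 0.58381125 -0.04284833] [ 0.60190597 -0.08980567] 0.10529593686986537 yaw 0.37032035826169185
top drift top [ 0.46733489 -0.311472  ] bolt top [0.54394372 0.34695139] flange [0.5442411 0.3474456]
```

Wrist and top agree within about 2 mm, and the hole spacing is 104-105 mm (105 expected). The lever hole is on the stand's -x side. I'll keep one yaw and use wrist estimates throughout so the camera bias cancels. Grasping the drift next.

Run:
```python
from h import *
R=down(0);p=np.array([.4696,-.3103,.15])
ctrl.reach(p,R);p[2]=.061
print(ctrl.move_straight(p,speed=.12,threshold=12))
s=ctrl.state();print(s["clock"],s["tool_pos"],s["contact_force"])
ctrl.clamp(60)
s=ctrl.state();print(s["clock"],s["tool_pos"],s["contact_force"],s["moment"],s["grip_width"])
grab("top","t1");f,_=grab("wrist","w1")
p[2]=.16;print(ctrl.move_straight(p,speed=.15))
s=ctrl.state();print(s["clock"],s["tool_pos"],s["contact_force"],s["moment"],s["grip_width"])
grab("wrist","w2");grab("top","t2")
```

```text
False
6.0 [ 0.47037447 -0.31059215  0.06203382] [-0.25629155  0.39906383 -0.35547261]
6.5917 [ 0.46983578 -0.31037005  0.06136002] [-0.30202266  1.1173346   4.82078337] [0.32111045 0.20888851 0.00455029] 0.023387644846480402
False
7.5 [ 0.46879065 -0.30992204  0.15878368] [ 0.35503535  0.55587164 -3.02204715] [0.03275921 0.05675656 0.01280568] 0.023472349387366767
```

View pics/w2.png

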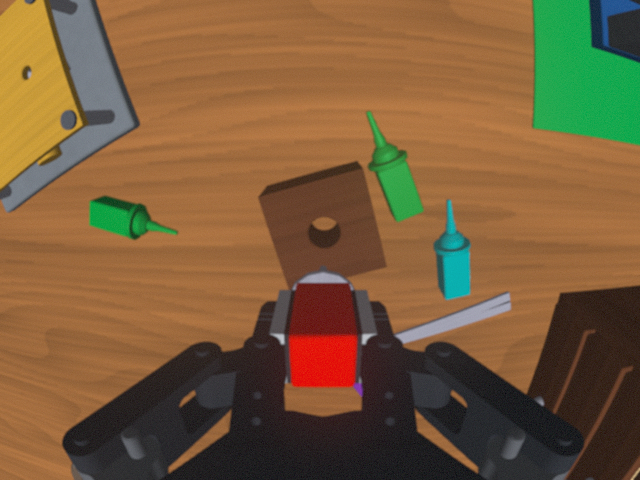

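View pics/t2.png

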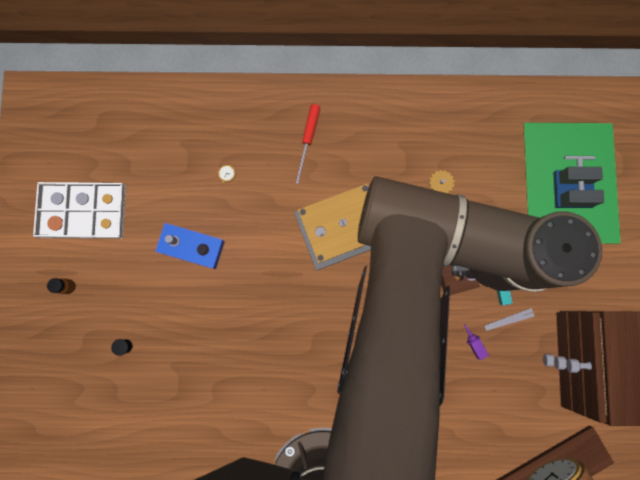

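The drift is held squarely (handle top centred at about (323,361) in w2). Checking the wrist camera's bias on the held handle.

Run:
```python
from h import *
import pickle
f,po=pickle.load(open("w2.pkl","rb"));crop(f,240,210,160,190,4,"z_w2")
print(po[0], "handle top",at(f,(323,360.5),po[0][2]+.0306,po),"blockhole",at(f,(324.5,232),.044,po))
```

```text
[ 0.46879065 -0.30992204  0.15878368] handle top [ 0.47016524 -0.30912628  0.18938368] blockhole [ 0.469981   -0.31015545  0.044     ]
```

View pics/z_w2.png

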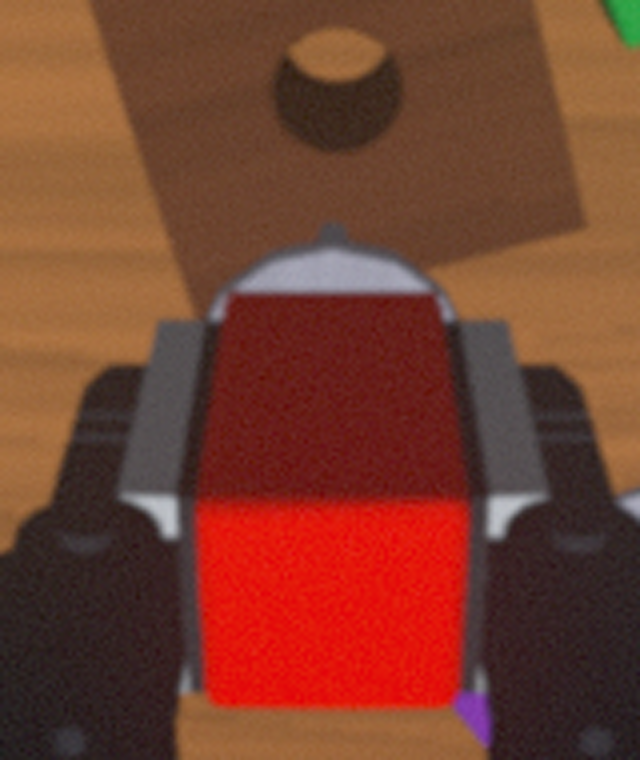

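```bash
cat >> h.py <<'E'
U=np.array([np.cos(.372),np.sin(.372)]);V=np.array([-U[1],U[0]])
def st(msg=""):
    s=ctrl.state();print(msg,round(s["clock"],2),np.round(s["tool_pos"],4),"F",np.round(s["contact_force"],2),"M",np.round(s["moment"],2),round(s["grip_width"],4));return s
E
python3 - <<'E'
from h import *
H=np.array([.5665,.0092])
ctrl.reach(np.array([*(H-.0083*U),.15]),down(0));ctrl.pause(.2)
st();f,po=grab("wrist","w3");crop(f,240,180,160,210,3.5,"z_w3")
for ox in(0,.0015):print("pred tip",proj(f,po[0]+[ox,0,-.0554],po))
E
```

```text
9.05 [0.5587 0.0051 0.15  ] F [-0.41  0.09 -1.3 ] M [ 0.02 -0.06  0.02] 0.0233
pred tip [324.36496402 267.03632375]
pred tip [324.36584893 264.55018845]
```

View pics/z_w3.png

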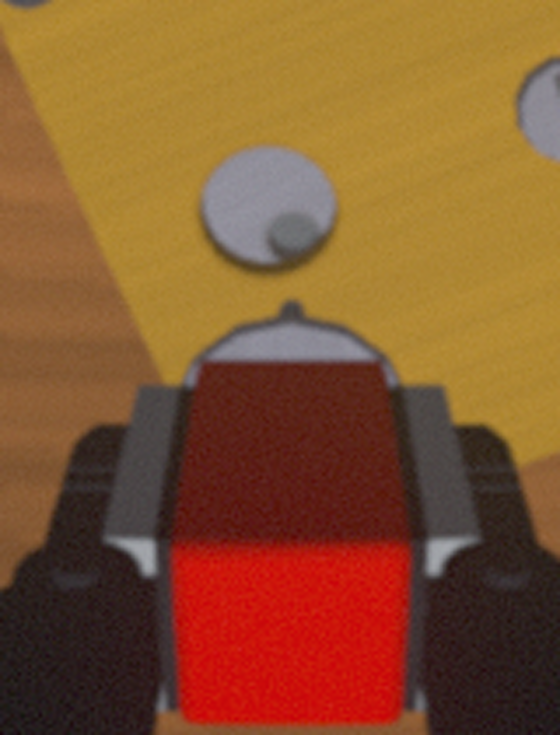

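Run:
```python
from h import *
import pickle
f,po=pickle.load(open("w3.pkl","rb"))
h=at(f,(269/3.5+240,207/3.5+180),.07,po)[:2];t=at(f,(323.1,268),po[0][2]-.0554,po)[:2];l=at(f,(295/3.5+240,235/3.5+180),.059,po)[:2]
print(po[0],h,t,l,"tip-hole in stand x,y",(t-h)@U,(t-h)@V,"lever",(l-h)@U,(l-h)@V)
```

```text
[0.55869341 0.00505894 0.15002969] [0.56664869 0.00953801] [0.55811073 0.00576213] [0.5574104 0.0049578] tip-hole in stand x,y -0.009326441236429395 -0.0004142493067640353 lever -0.01027122580381797 -0.0009090002512661687
```

The tip lies about 9.3 mm to -x of the hole centre and the lever hole about 10 mm to -x. I'll shift slightly and go in gently.

Run:
```python
from h import *
s=ctrl.state();p=np.array(s["tool_pos"]);p[:2]+=.0006*U+.0003*V
p[2]=.1254-.006
print(ctrl.move_straight(p,speed=.06,threshold=6));st("D6")
p[2]=.1254-.017
print(ctrl.move_straight(p,speed=.025,threshold=5));s=st("down");print("D",.1254-s["tool_pos"][2])
```

```text
False
D6 9.76 [0.5593 0.0057 0.1193] F [ 0.38  0.14 -2.37] M [-0.02  0.   -0.  ] 0.0237
False
down 10.35 [0.5592 0.0057 0.1083] F [ 0.18 -0.82 -2.75] M [-0.   -0.02  0.  ] 0.0233
D 0.017051531078613985
```

It passed the lever face at 11 mm without force, so the tip is in the lever hole. Easing the lever across.

Run:
```python
from h import *
s=ctrl.state();p0=np.array(s["tool_pos"]);p=p0.copy()
for d in (.003,.006,.0086,.0098):
    p[:2]=p0[:2]+d*U
    print(d,ctrl.move_straight(p,speed=.025,threshold=10));s=st();
    F=np.array(s["contact_force"])[:2];print("Fu,Fv",F@U,F@V)
```

```text
0.003 False
 10.62 [0.5615 0.0065 0.1082] F [-2.03 -0.88 -1.03] M [-0.31  1.1  -0.01] 0.0233
Fu,Fv -2.21343910618255 -0.07673166713305839
0.006 False
 10.88 [0.5651 0.008  0.1083] F [-1.84 -0.51 -2.42] M [-0.16  0.58 -0.03] 0.0232
Fu,Fv -1.8980085758705936 0.19706922744757166
0.0086 False
 11.13 [0.5681 0.0091 0.1086] F [ 0.39  0.04 -2.84] M [-0.08  0.06 -0.01] 0.0232
Fu,Fv 0.37691270353127104 -0.09956512548388784
0.0098 False
 11.38 [0.5687 0.0094 0.1085] F [-0.15 -0.84 -2.59] M [ 0.01  0.   -0.04] 0.0233
Fu,Fv -0.44548654912770785 -0.7248251516644623
```

Run:
```python
from h import *
s=ctrl.state();p=np.array(s["tool_pos"]);p[:2]-=.0009*U
for D in (.024,.029,.034,.039):
    p[2]=.1254-D
    r=ctrl.move_straight(p,speed=.025,threshold=10);s=st(f"D{D} {r}")
    F=np.array(s["contact_force"])[:2];print("Fu,Fv",F@U,F@V,"D",.1254-s["tool_pos"][2])
    if r: break
```

```text
D0.024 False 11.81 [0.5676 0.009  0.1011] F [ 1.56  1.13 -1.65] M [ 0.27 -0.49  0.03] 0.0234
Fu,Fv 1.8619966229403753 0.4817309187035786 D 0.02428453721920182
D0.029 False 12.16 [0.5673 0.0089 0.0959] F [ 1.17  0.99 -3.28] M [ 0.29 -0.3   0.03] 0.0235
Fu,Fv 1.4500161910247424 0.4960305503869132 D 0.0294775942876095
D0.034 False 12.51 [0.5675 0.0089 0.091 ] F [ 0.44  0.3  -2.5 ] M [ 0.32 -0.22  0.  ] 0.0236
Fu,Fv 0.517324094997715 0.11741516420938285 D 0.03437702342312242
D0.039 True 12.76 [0.5676 0.009  0.0874] F [-1.43  0.52  5.86] M [ 0.31  0.57 -0.01] 0.0232
Fu,Fv -1.1456084334875634 1.006603153915203 D 0.03803172944496806
```

The collar is down at D = 38.0 mm with light contact. Release, rise, look.

Run:
```python
from h import *
s=ctrl.state();p=np.array(s["tool_pos"]);p[:2]-=.0003*U
p[2]=.0876;ctrl.move_straight(p,speed=.03);st()
ctrl.open();st("open")
p[2]=.15;ctrl.move_straight(p,speed=.15)
q=np.array([.583,-.04,.24]);ctrl.reach(q,down(0));ctrl.pause(.2);f,po=grab("wrist","w4");st()
crop(f,240,165,170,110,4.7,"z_w4")
```

```text
13.01 [0.5673 0.0089 0.0874] F [ 0.73  1.01 -1.23] M [ 0.36 -0.18  0.  ] 0.0233
open 13.63 [0.5673 0.0089 0.0876] F [-0.64  0.07 -0.22] M [-0.01 -0.   -0.01] 0.0854
 14.94 [ 0.5824 -0.0397  0.2386] F [ 0.15  0.07 -0.24] M [-0.01 -0.06 -0.02] 0.0853
```

View pics/z_w4.png

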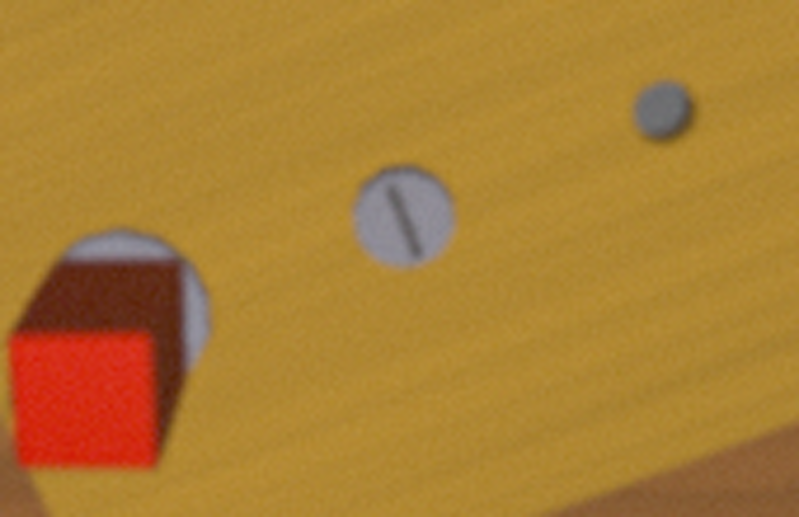

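Run:
```python
from h import *
R=down(0)
ctrl.reach(np.array([.604,-.0885,.213]),R);ctrl.pause(.3);f,po=grab("wrist","w5");st()
h=proj(f,[.604,-.0885,.07],po);print(h);crop(f,h[0]-40,h[1]-40,80,80,8,"z_w5");print((h-40).astype(int))
ctrl.reach(np.array([.5455,.3478,.180]),R);ctrl.pause(.3);f,po=grab("wrist","w6");st()
h=proj(f,[.5455,.3478,.037],po);print(h);crop(f,h[0]-40,h[1]-40,80,80,8,"z_w6");print((h-40).astype(int))
```

```text
15.64 [ 0.6041 -0.0878  0.2136] F [0.49 0.21 0.5 ] M [-0.01  0.01  0.06] 0.0855
[324.83485386 222.71255649]
[284 182]
 17.62 [0.5458 0.3473 0.1801] F [0.46 0.38 0.12] M [-0.   -0.    0.03] 0.0852
[323.11783424 223.04067665]
[283 183]
```

View pics/z_w5.png

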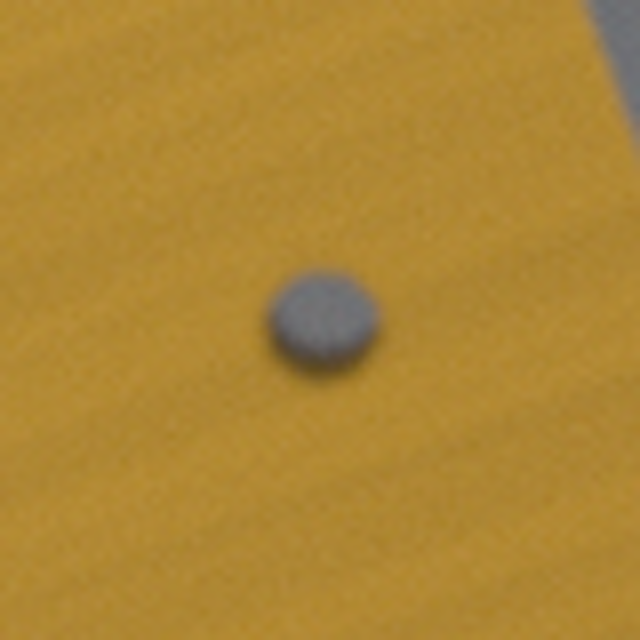

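View pics/z_w6.png

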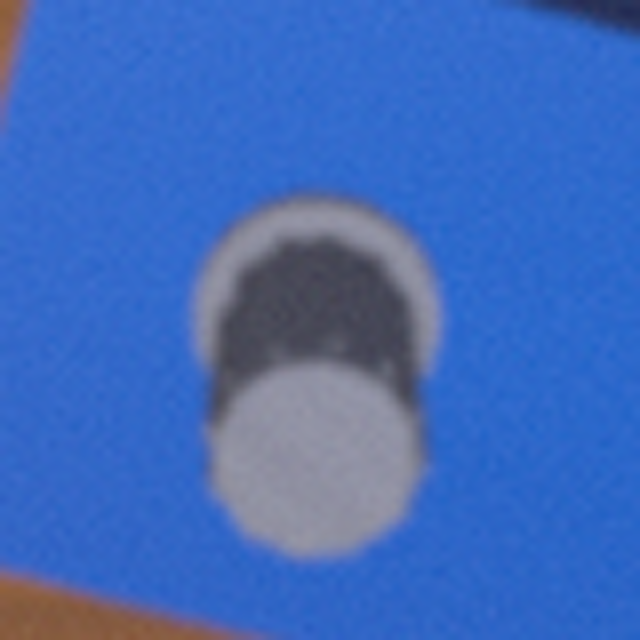

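Run:
```python
from h import *
import pickle
L=lambda n:pickle.load(open(n+".pkl","rb"))
f,po=L("w5");h=at(f,(284+325/8,182+322/8),.07,po);print("hole",h,"tcp",po[0])
f,po=L("w6");b=at(f,(283+318/8,183+314/8),.037,po);t=at(f,(283+318/8,183+457/8),.079,po);print("bolt fl",b,"top",t,"tcp",po[0])
R=down(0);p=np.array([b[0],b[1],.14])
ctrl.move_straight(p,speed=.12);p[2]=.051
print(ctrl.move_straight(p,speed=.1,threshold=12));ctrl.pause(.2);st()
ctrl.clamp(50);ctrl.pause(.1);st("clamped")
p[2]=.13;ctrl.move_straight(p,speed=.12);ctrl.pause(.2);st("up");f,po=grab("wrist","w7");crop(f,240,210,160,190,4,"z_w7")
for z in(.0):print("pred foot",proj(f,po[0]+[0,0,-.051+.008],po),"pred top",proj(f,po[0]+[0,0,.028],po))
```

```text
hole [ 0.60437568 -0.08833521  0.07      ] tcp [ 0.60412028 -0.08778601  0.21368369]
bolt fl [0.54614185 0.34808608 0.037     ] top [0.54591992 0.34808574 0.079     ] tcp [0.54587174 0.34717706 0.18013453]
False
 19.34 [0.5464 0.3484 0.0517] F [-0.53  0.05 -0.06] M [ 0.01 -0.    0.01] 0.0854
clamped 20.07 [0.5463 0.3482 0.0511] F [0.48 0.18 1.8 ] M [-0.01  0.01  0.01] 0.0167
up 21.08 [0.5458 0.3477 0.129 ] F [-0.31  0.57 -0.65] M [-0.01 -0.05  0.02] 0.0171Traceback (most recent call last):
  File "<stdin>", line 11, in <module>
TypeError: 'float' object is not iterable
```

View pics/z_w7.png

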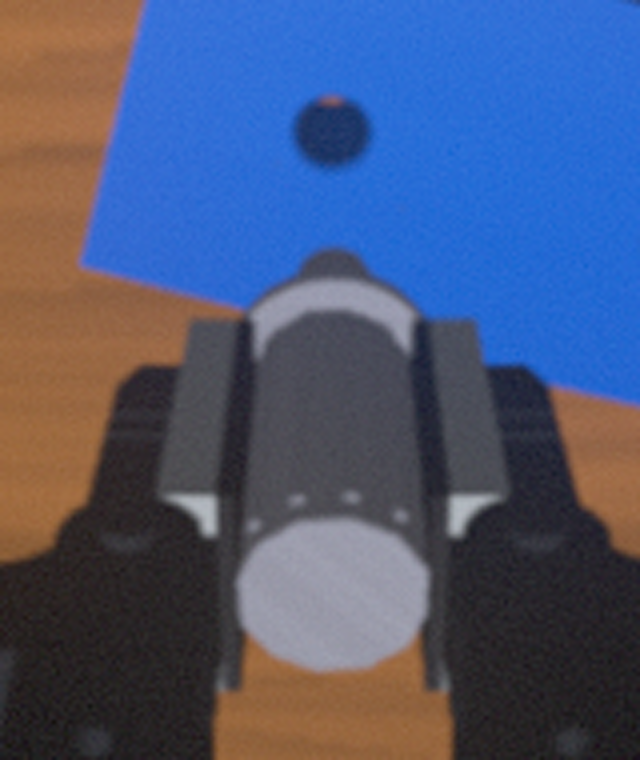

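Run:
```python
from h import *
R=down(0)
s=ctrl.state();p=np.array(s["tool_pos"]);p[2]=.20;ctrl.move_straight(p,speed=.2)
ctrl.reach(np.array([.6045,-.0882,.20]),R)
ctrl.move_straight(np.array([.6045,-.0882,.125]),speed=.1,threshold=8);ctrl.pause(.4)
st();f,po=grab("wrist","w8");crop(f,250,190,140,150,5,"z_w8");grab("top","t8");
print("pred foot",proj(f,po[0]+[0,0,-.0431],po),"foot z",po[0][2]-.0431)
```

```text
24.55 [ 0.6046 -0.0882  0.1253] F [0.43 0.87 0.11] M [0.   0.05 0.02] 0.0166
pred foot [324.47164897 276.29680544] foot z 0.08220561110917388
```

View pics/z_w8.png

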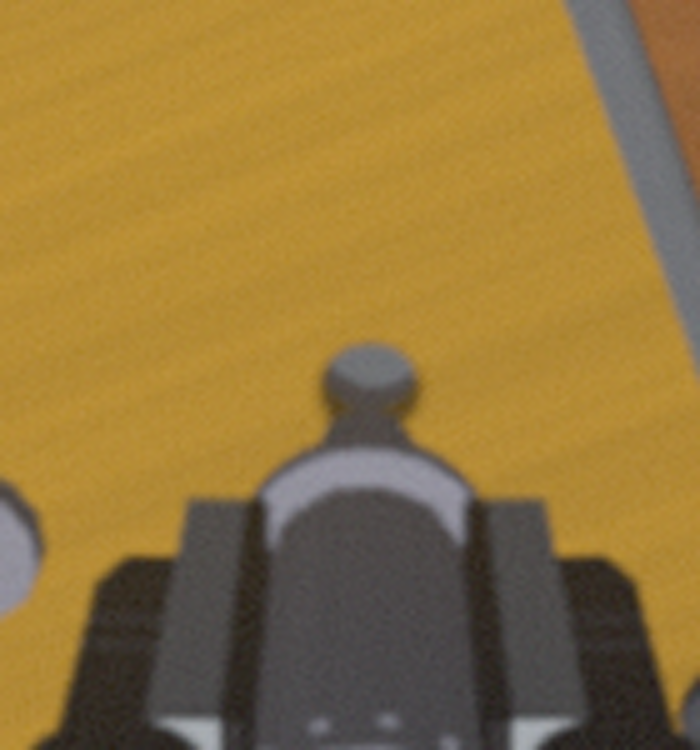

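Run:
```python
from h import *
import pickle
f,po=pickle.load(open("w8.pkl","rb"))
print(po[0],"hole",at(f,(250+371/5,190+379/5),.07,po),"foot",at(f,(250+369/5,190+401/5),po[0][2]-.0431,po)-[.003,0,0])
```

```text
[ 0.60461298 -0.08821405  0.12530561] hole [ 0.60543367 -0.08811508  0.07      ] foot [ 0.60511327 -0.08785665  0.08220561]
```

Run:
```python
from h import *
p=np.array([.6048,-.0884,.1131-.008])
r=ctrl.move_straight(p,speed=.025,threshold=7);s=st(r);print("depth",.1131-s["tool_pos"][2])
```

```text
False 25.6 [ 0.6048 -0.0884  0.1052] F [-0.29  1.08 -0.97] M [-0.05  0.12 -0.06] 0.017
depth 0.007903069838814461
```

The foot is 8 mm inside the plate with about 1 N of side force, so it goes on down.

Run:
```python
from h import *
p=np.array(ctrl.state()["tool_pos"])
for d in (.0135,.020,.027):
    p[2]=.1131-d
    r=ctrl.move_straight(p,speed=.025,threshold=9);s=st(r);print("depth",.1131-s["tool_pos"][2])
    if r:break
```

```text
False 25.97 [ 0.6048 -0.0884  0.0994] F [ 0.04 -0.72 -0.83] M [-0.08  0.13 -0.03] 0.0168
depth 0.013702844123462121
False 26.38 [ 0.6047 -0.0884  0.0928] F [-0.49 -0.39 -1.35] M [-0.05  0.13 -0.04] 0.0169
depth 0.02027795984465358
True 26.68 [ 0.6048 -0.0885  0.0871] F [0.53 0.23 5.01] M [0.21 0.34 0.05] 0.0168
depth 0.026007782979896893
```

Fully home at 26.0 mm. Release, back off, verify.

Run:
```python
from h import *
p=np.array(ctrl.state()["tool_pos"])
ctrl.open();st("open")
p[2]=.17;ctrl.move_straight(p,speed=.15)
ctrl.reach(np.array([.583,-.04,.24]),down(0));ctrl.pause(.3);f,po=grab("wrist","w9");crop(f,220,140,190,140,4.2,"z_w9");st()
ctrl.reach(np.array([.50,.40,.28]),down(0));ctrl.pause(.2);f,_=grab("top","t9");g,_=grab("scene","s9")
crop(f,290,170,110,105,5,"z_t9");crop(g,255,215,100,85,7,"z_s9")
```

```text
open 27.36 [ 0.6037 -0.0886  0.0862] F [ 0.91 -0.08 -0.78] M [ 0.01 -0.02 -0.04] 0.0852
 28.86 [ 0.5828 -0.0404  0.2389] F [ 0.44 -0.33 -0.57] M [-0.02 -0.02 -0.03] 0.0854
```

View pics/z_w9.png

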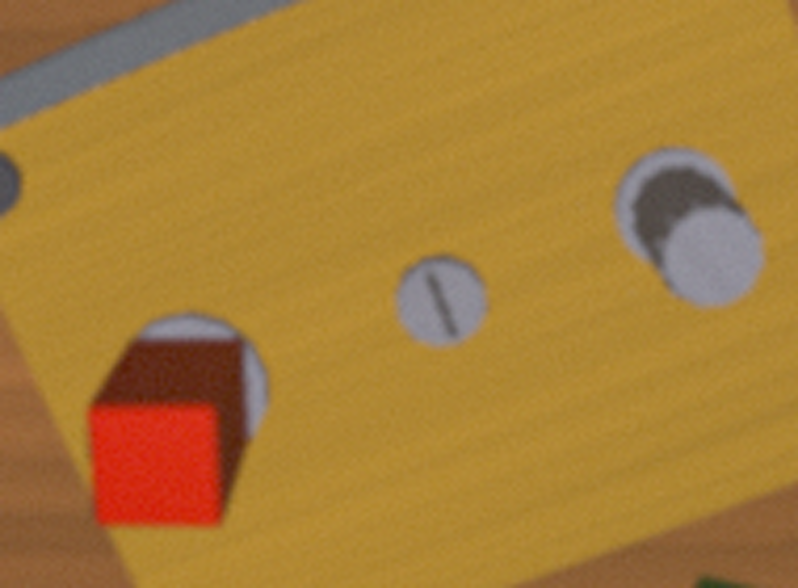

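View pics/t9.png

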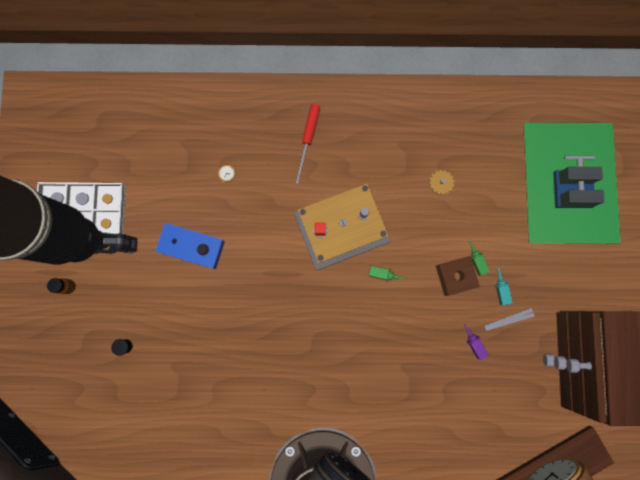

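View pics/z_s9.png

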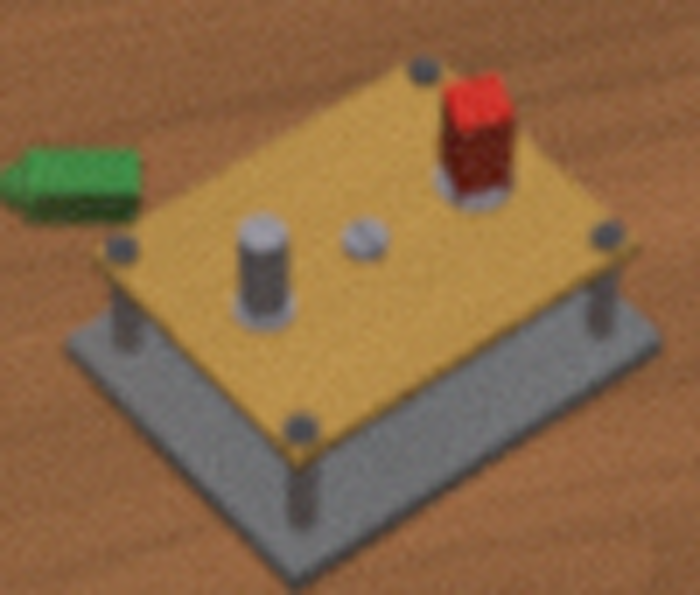

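Run:
```python
from h import *
import pickle
f,po=pickle.load(open("w9.pkl","rb"));c=lambda a,b,z:at(f,(a/4.2+220,b/4.2+140),z,po)[:2].round(4)
print("drift top",c(157,465,.118),"collar",c(187,397,.074),"bolt top",c(714,257,.115),"flange",c(678,207,.073))
a=cv2.imread("pics/top0.png")[200:320,350:530];b=cv2.imread("pics/t9.png")[200:320,350:530]
cv2.imwrite("pics/cmp.png",cv2.resize(np.vstack([a,b]),None,fx=2.5,fy=2.5))
```

```text
drift top [0.5673 0.0088] collar [0.5654 0.0101] bolt top [ 0.6042 -0.0881] flange [ 0.6045 -0.0883]
```

View pics/cmp.png

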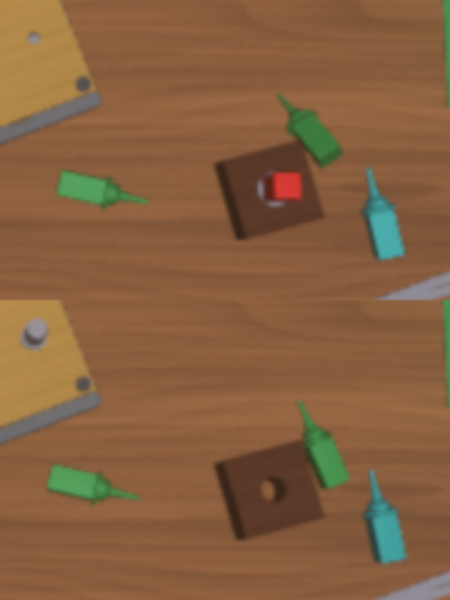

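The two green look-alikes differ from the t=0 picture, but one was already turning by the second top frame, before the arm had moved. They were settling on their own and weren't touched. Drift top is about 1 mm from the hole and the bolt about 0.3 mm, so I'm handing in.

Run:
```python
from h import *
st();ctrl.finish_job()
```

```text
30.81 [0.5004 0.3994 0.28  ] F [-0.21 -0.37 -0.56] M [-0.09  0.04 -0.02] 0.0853
the job is handed in; nothing more can be done
```

The drift is fully home in the large hole and the bolt is fully home in the small hole. I handed the job in at 30.8 s of the 64 s allowed; it reports no verdict.

- **Drift:** I took the red drift from its block and put its tip into the lever's hole, which was on the stand's -x side. Then I eased the lever across with about 2 N. The drift stopped with its collar on the plate at 38.0 mm, with about 8 N of contact.
- **Bolt:** It went in with about 1 N of side force and stopped with its flange down at 26.0 mm.
- **Last checks:** The drift's handle is about 1 mm from the hole centre and the bolt's head about 0.3 mm. Both look upright in the pictures, and the arm stands clear.
- **Disagreements:** The top and wrist cameras differed by up to about 2 mm, so I worked from positions seen by the wrist camera.
- **Green look-alikes:** Both lie up to about 10 mm from where the first picture shows them. One had already turned before the arm moved, so it was settling by itself. I think the other did the same, but I did not see it settle; I never deliberately went near it. The other loose things show no visible change in the last top picture.

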